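# Fetch the check weight from behind the sample canisters

### The job

Move all three coffee-sample canisters off the caddy and stand them on the cork mat; only then fetch the brass weight they were hiding and set it gently down in the middle of the scale's pan. After that put the canisters back on the caddy, each standing squarely on the coaster of its own colour (they may have been mixed up), and leave the weight on the scale. Do not tip a canister over or drop the weight.

Things in the scene. Friction and masses are not known exactly. Their poses are not given: they have to be found in the camera images.
- canister_red: upright aluminium coffee-sample canister with a red lid and a red band: a plain cylinder 52 mm in diameter, 120 mm tall, about 250 g, loose. Origin at the centre of its underside, z up. Starts standing on any one of the three coasters
- canister_blue: upright aluminium coffee-sample canister with a blue lid and a blue band: a plain cylinder 52 mm in diameter, 120 mm tall, about 250 g, loose. Origin at the centre of its underside, z up. Starts standing on any one of the three coasters
- canister_yellow: upright aluminium coffee-sample canister with a yellow lid and a yellow band: a plain cylinder 52 mm in diameter, 120 mm tall, about 250 g, loose. Origin at the centre of its underside, z up. Starts standing on any one of the three coasters
- coaster_red: red round coaster, 72 mm in diameter, 4 mm thick, fixed on the caddy, a wooden board 165 x 215 mm. Origin at the centre of its underside, 10 mm above the table; its top is 14 mm above the table. The three coasters lie about 62 mm from the weight's place, towards the robot, left and right of it, in any order; their rims show round the canisters
- coaster_blue: blue round coaster, 72 mm in diameter, 4 mm thick, fixed on the caddy, a wooden board 165 x 215 mm. Origin at the centre of its underside, 10 mm above the table; its top is 14 mm above the table. The three coasters lie about 62 mm from the weight's place, towards the robot, left and right of it, in any order; their rims show round the canisters
- coaster_yellow: yellow round coaster, 72 mm in diameter, 4 mm thick, fixed on the caddy, a wooden board 165 x 215 mm. Origin at the centre of its underside, 10 mm above the table; its top is 14 mm above the table. The three coasters lie about 62 mm from the weight's place, towards the robot, left and right of it, in any order; their rims show round the canisters
- weight: brass check weight, a plain squat cylinder 44 mm in diameter, 24 mm tall, about 300 g, loose. Origin at the centre of its underside. It starts on the caddy's wood (10 mm above the table) between the three canisters, about 16 mm from each; the caddy's far edge, 50 mm beyond its centre, has a lip 22 mm above the table
- mat: cork mat, 280 mm (its x) by 110 mm (its y), 4 mm thick, fixed on the table. Origin at the centre of its underside, on the table. It lies on the left or the right of the caddy
- scale: black scale, 170 x 130 mm, with a round steel pan 104 mm in diameter whose flat top is 26 mm above the table; fixed. Origin on the table right below the middle of the pan; x points away from the display. It lies on the side of the caddy where the mat is not

How it is judged:
By the outcome, as a careful person would: the job done as asked, in the order asked, and still so for the second after the job is handed in, with the robot touching nothing.
It also fails if it takes over 144 s, if anything falls off the work surface, if the arm or the gripper's body presses on something with over 40 N, if the wrist force passes 120 N, or if a joint passes its speed limit or range.

### The arm

A 6-joint arm with a two-finger parallel gripper is mounted at the origin on the work surface. World frame = base frame: x ahead of the robot, y to its left, z up, the work surface at z = 0. Lengths are in m, angles in rad, forces in N, time in s.
With the tool pointing down it reaches from about 0.275 to 0.725 m from the base axis. Payload 5.6 kg.
Tool frame: the origin (TCP) lies at the very end of the fingers, on their centre line; the grasp point (between the pads) lies env.grasp_offset behind it (env.grasp_offset is the distance from the TCP to the grasp point, in m); z points along the fingers, y is the line along which they close (so a half turn about z gives the same grasp; the last joint's range is limited). The gripper opens to 85 mm and grips with 20 to 120 N. Pads are 22 mm wide; open, the fingers measure 114 mm over their backs; the gripper's body (76 mm by 85 mm) begins 54 mm behind the grasp point. The pads swing forward as they close: fully open they stand 13 mm farther back than shut.
Start: joints at [1.613, 0.255, 0.108, 0, -1.424, -0.285], TCP at [0.132, 0.534, 0.231] pointing down, gripper open.
Joint ranges: [-2.95, 2.95], [-1.21, 1.97], [-1.09, 1.5], [-2.87, 1.71], [-2.94, -0.07], [-3.05, 3.05]. Speed limits (rad/s): [2.57, 2.57, 3.14, 3.14, 3.14, 3.14].

### API

Orientations are given as a unit quaternion [x, y, z, w].
In Python, from bench import get_state, viewer, env gives the robot as it stands. The module is installed in compiled form; this text tells all that it offers.
- The arm moves only by the tool arm_command, never from a script. Its argument "targets" is a list of rows, each a list of 5 numbers: the finger opening in cm, from 0 to 8.54, then the shift along the world's x, y, z in cm, then the turn about the world's z in degrees. In form: [[gripper, dx, dy, dz, spin], ...]. A call has 1 to 20 rows; each row shifts and turns the commanded pose from where the row before left it; what a row does not reach is not made up. A row lasts 1/10 s, in which the tool goes at most 50 mm and 8.59 degrees, less where a joint would pass 70% of its speed; a pose out of reach is approached as far as the arm can. A call is refused whole if a number of a shift passes 5 or a number of a turn 8.59, either way. A call with a gripper value outside its range is refused whole. The fingers move at their own pace and stop on an object; "force" is the grip in N (left out, the last holds). Time passes only in rows, so rows that do not move let the fingers close. It gives the time, the measured TCP pose, the force, the opening and the grip force at its end, in the units of the state.
- get_state(): the state, without advancing time (a new reading comes with each control period).
- viewer.get_image(name): name is "scene" or "top"; returns the picture (400x640x3 uint8, red, green, blue); there is no depth.
- viewer.camera_model(name): a dict with "K" (3x3 intrinsics, pixels), "R" (3x3) and "t" (3): a world point X has camera coordinates R X + t. Camera axes: x right, y down, z forward; pixel columns grow to the right and rows downward; lengths in m; the calibration is good to about 2 mm. A picture is of the moment at which its call begins. camera_model takes no time and is no camera call.
- env.close_job(): hands the job in; it is judged then, once.
Trained networks look in the newest picture that a camera, given by its name, has taken for a name from the list of things; names that differ only in an ending like _2 or _b are one class to them, and where a whole thing is asked for, a point or a joint stands for the part that bears it (a point fixed in the world has none). Each returns a list of dicts, best first, with "score" (0 to 1); they miss things now and then, are a little off and sometimes report something else, mostly with a low value. They report only what shows in the picture. A call takes as long as a camera call.
- viewer.find_in(camera, label): "centre" ([x, y, z] in m, in world coordinates, good to about 4 mm: the middle of the surface that is visible of it).
- viewer.regions_of(camera, label): "pixels" (400x640 bool, what is visible of it).
The state is a dict: "time_s": time; "joints": joint angles; "joint_velocities": joint speeds; "effort": joint torques, N m; "ee_pos": TCP position; "tcp_rot": TCP orientation; "ft_force": force on the tool from outside, world axes, zero at the start; "moment": the same for the moment, N m; "finger_gap": finger opening in m; "finger_force": force on a finger pad.
Only numpy, scipy, OpenCV 4.12 (cv2) and the standard library are available. Lean on these libraries where they do the work, as an engineer would, in place of code of your own. Each camera call takes 0.05 s, during which the arm holds its last target. There are 200 camera calls.

## Working session

There is one attempt and no reset: what is moved stays moved. The work goes in short steps, Python scripts to look and compute and a tool call to move; the robot and the scene stay as the last step left them, time stands still between calls to the robot, and variables do not carry over. Pictures are saved under pics/ and viewed, at most 14 in all, crops included, and the job is handed in when it is done.

Besides the shell and the picture viewer there is one more tool, called after "Request:" as a command line: name --pt "numbers of a row" for each row, then --argument value for the rest. arm_command: Moves the arm, as the interface text tells. Its arguments: {"type":"object","properties":{"targets":{"type":"array"},"force":{"type":"number"}},"required":["targets"]}

```bash
mkdir -p pics; cat > h.py <<'E'
import numpy as np, cv2
from bench import get_state, viewer, env
def snap(cam,fn=None):
    im=viewer.get_image(cam)
    if fn: cv2.imwrite('pics/'+fn,cv2.cvtColor(im,cv2.COLOR_RGB2BGR))
    return im
def ray(cam,u,v):
    m=viewer.camera_model(cam);K,R,t=map(np.array,(m['K'],m['R'],m['t']))
    d=R.T@np.linalg.inv(K)@np.array([u,v,1.]);return -R.T@t,d
def at_z(cam,u,v,z):
    c,d=ray(cam,u,v);return c+d*(z-c[2])/d[2]
def proj(cam,X):
    m=viewer.camera_model(cam);K,R,t=map(np.array,(m['K'],m['R'],m['t']))
    p=K@(R@np.array(X)+t);return p[:2]/p[2]
def tri(a,b):
    (c1,d1),(c2,d2)=ray('top',*a),ray('scene',*b)
    s=np.linalg.lstsq(np.c_[d1,-d2],c2-c1,rcond=None)[0]
    p,q=c1+s[0]*d1,c2+s[1]*d2
    return (p+q)/2,np.linalg.norm(p-q)
E
python3 - <<'E'
from h import *
np.set_printoptions(precision=4,suppress=True)
snap('top','t0.png');snap('scene','s0.png')
for c in ('top','scene'):
    print(c,ray(c,320,200))
    for n in ['canister_red','canister_blue','canister_yellow','coaster_red','coaster_blue','coaster_yellow','weight','mat','scale']:
        print(n,[(np.round(r['centre'],4),round(r['score'],2)) for r in viewer.find_in(c,n)[:2]])
print(env.grasp_offset,get_state())
E
```

```text
top (array([0.4928, 0.0104, 0.8514]), array([ 0.0965, -0.0414, -0.9945]))
canister_red [(array([ 0.5872, -0.0343,  0.1354]), 0.57)]
canister_blue [(array([0.587 , 0.0862, 0.1342]), 0.63)]
canister_yellow [(array([0.5253, 0.0288, 0.1383]), 0.71), (array([0.4771, 0.299 , 0.0206]), 0.38)]
coaster_red [(array([ 0.5834, -0.0188,  0.0128]), 0.54)]
coaster_blue [(array([0.5794, 0.071 , 0.0173]), 0.75)]
coaster_yellow [(array([0.5162, 0.0115, 0.0123]), 0.55), (array([ 0.5894, -0.0318,  0.1319]), 0.33)]
weight [(array([0.593 , 0.0244, 0.0384]), 0.82)]
mat [(array([ 0.5454, -0.2923,  0.0008]), 0.61)]
scale [(array([ 0.5795, -0.0171,  0.0138]), 0.66), (array([0.4769, 0.2975, 0.0154]), 0.62)]
scene (array([ 0.9633, -0.196 ,  0.7388]), array([-0.521 ,  0.2477, -0.8169]))
canister_red [(array([ 0.6119, -0.0418,  0.1174]), 0.83)]
canister_blue [(array([0.6091, 0.0829, 0.1043]), 0.69)]
canister_yellow [(array([0.551 , 0.0241, 0.1171]), 0.76)]
coaster_red [(array([ 0.6124, -0.0455,  0.0126]), 0.63)]
coaster_blue [(array([0.6161, 0.0729, 0.0149]), 0.67)]
coaster_yellow [(array([ 0.6141, -0.0447,  0.0128]), 0.28)]
weight [(array([0.4944, 0.2882, 0.0166]), 0.63), (array([0.5997, 0.0254, 0.0346]), 0.58)]
mat [(array([ 0.568 , -0.2935,  0.0024]), 0.75)]
scale [(array([0.4972, 0.2864, 0.0151]), 0.72), (array([0.6123, 0.0741, 0.0169]), 0.68)]
0.0187 {'time_s': 1.0, 'joints': array([ 1.6126,  0.2551,  0.1082,  0.    , -1.4239, -0.2845]), 'joint_velocities': array([ 0.0018,  0.0004, -0.0002,  0.0003, -0.0007,  0.0008]), 'effort': array([  0.0009, -38.6405,  23.8072,   5.3679,  -0.0005,   0.    ]), 'ee_pos': array([0.1322, 0.5339, 0.2313]), 'tcp_rot': array([ 0.9926, -0.1211,  0.    ,  0.    ]), 'ft_force': array([ 0.4006, -0.6964,  0.0826]), 'moment': array([-0.0298,  0.0497, -0.0291]), 'finger_force': 0.0, 'finger_gap': 0.08520754128980577}
```

View pics/t0.png

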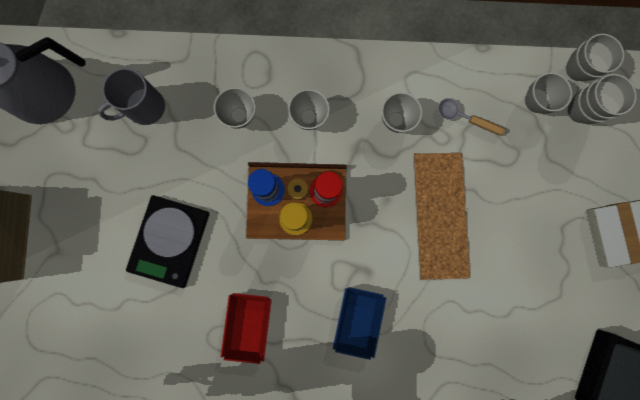

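View pics/s0.png

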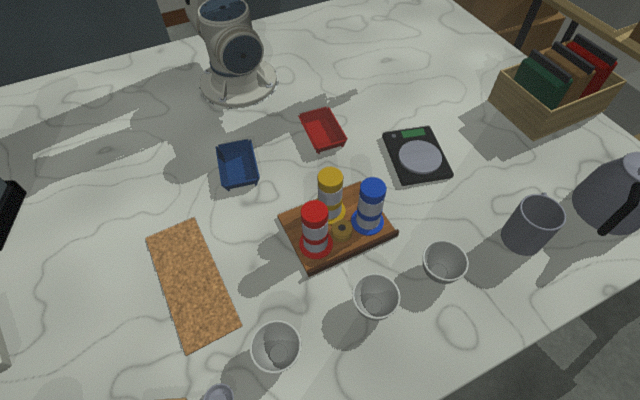

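The pictures show the caddy at top px (297,200) with blue at (266,187), red at (327,188), yellow at (296,218) and the weight at (298,188). The mat is at (442,216), on the right, and the pan at (168,232), on the left. The canisters seem to stand on their own colours. Next I'll fit exact positions.

```bash
cat >> h.py <<'E'
from scipy.optimize import minimize
def circ(x,y,z,r,n=40):
    a=np.linspace(0,2*np.pi,n,endpoint=False);return np.c_[x+r*np.cos(a),y+r*np.sin(a),0*a+z]
def hull(cam,P):
    S=8;p=np.array([proj(cam,q) for q in P])
    h=cv2.convexHull(np.float32(p));return h[:,0]
def fit(label,shape,p0,masks):
    """shape(p)->3D points; compare hull with masks' hulls in each view"""
    H={c:cv2.convexHull(np.argwhere(m)[:,::-1].astype(np.float32)) for c,m in masks.items()}
    def cost(p):
        s=0
        for c,h in H.items():
            g=hull(c,shape(p)).reshape(-1,1,2)
            i=cv2.intersectConvexConvex(np.float32(h),np.float32(g))[0]
            s+=1-i/(cv2.contourArea(h)+cv2.contourArea(g)-i)
        return s
    ini=np.array([p0]+[np.array(p0)+.006*e for e in np.eye(len(p0))])
    r=minimize(cost,p0,method='Nelder-Mead',options=dict(initial_simplex=ini,xatol=1e-4,fatol=1e-4))
    return r.x,r.fun/len(H)
def biggest(m):
    n,l,s,_=cv2.connectedComponentsWithStats(m.astype(np.uint8));return l==1+np.argmax(s[1:,4])
def mask(c,n,near=None):
    L=viewer.regions_of(c,n)
    if near is not None: # choose region nearest an expected pixel
        q=proj(c,near);L=sorted(L,key=lambda r:np.linalg.norm(np.argwhere(r['pixels']).mean(0)[::-1]-q))
    return biggest(L[0]['pixels'])
can=lambda p:np.r_[circ(p[0],p[1],p[2],.026),circ(p[0],p[1],p[2]+.12,.026)]
wt=lambda p:np.r_[circ(p[0],p[1],p[2],.022),circ(p[0],p[1],p[2]+.024,.022)]
pan=lambda p:circ(p[0],p[1],p[2],.052)
coa=lambda p:circ(p[0],p[1],p[2],.036)
def mat(p):
    x,y,z,a=p;a=a*10;C,S=np.cos(a),np.sin(a)
    return np.array([[x+C*u-S*v,y+S*u+C*v,z] for u in(-.14,.14) for v in(-.055,.055)])
E
python3 - <<'E'
from h import *
np.set_printoptions(precision=4,suppress=True)
I={c:snap(c) for c in('top','scene')}
for n,f,p in [('canister_red',can,(.587,-.034,.014)),('canister_blue',can,(.587,.086,.014)),('canister_yellow',can,(.525,.029,.014)),('weight',wt,(.593,.0244,.01)),('mat',mat,(.55,-.293,.004,0.))]:
    try:
        M={c:mask(c,n,p[:3]) for c in I}
        print(n,[int(m.sum()) for m in M.values()],*fit(n,f,p,M))
    except Exception as e: print(n,e)
    if n!='mat':print({c:fit(n,lambda q:f((q[0],q[1],p[2])),p[:2],{c:M[c]}) for c in M})
# pan: grey patch by flood fill
M={}
for c,uv in(('top',(168,232)),('scene',(421,156))):
    h=np.zeros((402,642),np.uint8);cv2.floodFill(cv2.cvtColor(I[c],cv2.COLOR_RGB2BGR),h,uv,0,(6,)*3,(6,)*3,cv2.FLOODFILL_MASK_ONLY|4)
    M[c]=h[1:-1,1:-1]>0
print('pan',[int(m.sum()) for m in M.values()],*fit('pan',pan,(.48,.297,.026),M))
# coaster rim pixels by hue, mean saturation check
for c in I:
    v=I[c][150:260,240:360] if c=='top' else I[c][155:285,265:410]
    cv2.imwrite(f'pics/z{c}.png',cv2.cvtColor(cv2.resize(v,None,fx=4,fy=4,interpolation=2),cv2.COLOR_RGB2BGR))
a=[cv2.resize(cv2.imread(f'pics/z{c}.png'),(400,400)) for c in I];cv2.imwrite('pics/z.png',np.hstack(a))
E
```

```text
canister_red time passes only in moves, steps and waitsTraceback (most recent call last):
  File "<stdin>", line 9, in <module>
  File "h.py", line 37, in fit
    r=minimize(cost,p0,method='Nelder-Mead',options=dict(initial_simplex=ini,xatol=1e-4,fatol=1e-4))
    res = _minimize_neldermead(fun, x0, args, callback, bounds=bounds,
                               **options)
    fxcc = func(xcc)
    fx = function(np.copy(x), *(wrapper_args + args))
  File "h.py", line 32, in cost
    g=hull(c,shape(p)).reshape(-1,1,2)
      ~~~~^^^^^^^^^^^^
  File "h.py", line 24, in hull
    S=8;p=np.array([proj(cam,q) for q in P])
                    ~~~~^^^^^^^
  File "h.py", line 13, in proj
    m=viewer.camera_model(cam);K,R,t=map(np.array,(m['K'],m['R'],m['t']))
ValueError: time passes only in moves, steps and waits
```

camera_model refuses being called that often, so I'll cache it and vectorise the projection.

```bash
python3 - <<'E'
s=open('h.py').read()
s=s.replace("def snap(","import functools\n@functools.lru_cache(None)\ndef cm(cam):\n    m=viewer.camera_model(cam);return tuple(map(np.array,(m['K'],m['R'],m['t'])))\ndef snap(",1)
s=s.replace("m=viewer.camera_model(cam);K,R,t=map(np.array,(m['K'],m['R'],m['t']))\n    d","K,R,t=cm(cam)\n    d").replace("m=viewer.camera_model(cam);K,R,t=map(np.array,(m['K'],m['R'],m['t']))\n    p=K@(R@np.array(X)+t);return p[:2]/p[2]","K,R,t=cm(cam)\n    p=(np.array(X)@R.T+t)@K.T;return p[...,:2]/p[...,2:]")
s=s.replace("S=8;p=np.array([proj(cam,q) for q in P])","p=proj(cam,P)")
open('h.py','w').write(s)
E
cat > m.py <<'E'
from h import *
np.set_printoptions(precision=4,suppress=True)
I={c:snap(c) for c in('top','scene')}
for n,f,p in [('canister_red',can,(.587,-.034,.014)),('canister_blue',can,(.587,.086,.014)),('canister_yellow',can,(.525,.029,.014)),('weight',wt,(.593,.0244,.01)),('mat',mat,(.55,-.293,.004,0.))]:
    try:
        M={c:mask(c,n,p[:3]) for c in I}
        print(n,[int(m.sum()) for m in M.values()],*fit(n,f,p,M))
        if n!='mat':print({c:fit(n,lambda q:f((q[0],q[1],p[2])),p[:2],{c:M[c]}) for c in M})
    except Exception as e: print(n,repr(e))
M={}
for c,uv in(('top',(168,232)),('scene',(421,156))):
    h=np.zeros((402,642),np.uint8);cv2.floodFill(cv2.cvtColor(I[c],cv2.COLOR_RGB2BGR),h,uv,0,(6,)*3,(6,)*3,cv2.FLOODFILL_MASK_ONLY|4)
    M[c]=h[1:-1,1:-1]>0
print('pan',[int(m.sum()) for m in M.values()],*fit('pan',pan,(.48,.297,.026),M))
a=[cv2.resize(v,(400,400),interpolation=2) for v in (I['top'][150:260,240:360],I['scene'][155:285,265:410])]
cv2.imwrite('pics/z.png',cv2.cvtColor(np.hstack(a),cv2.COLOR_RGB2BGR))
E
python3 m.py
```

```text
canister_red IndexError('list index out of range')
canister_blue [731, 1248] [0.5949 0.0935 0.0114] 0.08484907778375433
{'top': (array([0.5925, 0.0896]), np.float64(0.09846467621655908)), 'scene': (array([0.5965, 0.093 ]), np.float64(0.0484485331044473))}
canister_yellow IndexError('list index out of range')
weight [318, 410] [0.5979 0.0267 0.0103] 0.11655550597862846
{'top': (array([0.5961, 0.025 ]), np.float64(0.16355853625959094)), 'scene': (array([0.5977, 0.027 ]), np.float64(0.06314950169404387))}
mat [6296, 7066] [ 0.5505 -0.2936  0.004   0.0053] 0.024828033982189912
pan [1823, 988] [0.4961 0.2979 0.0196] 0.08161916282916037
```

View pics/z.png

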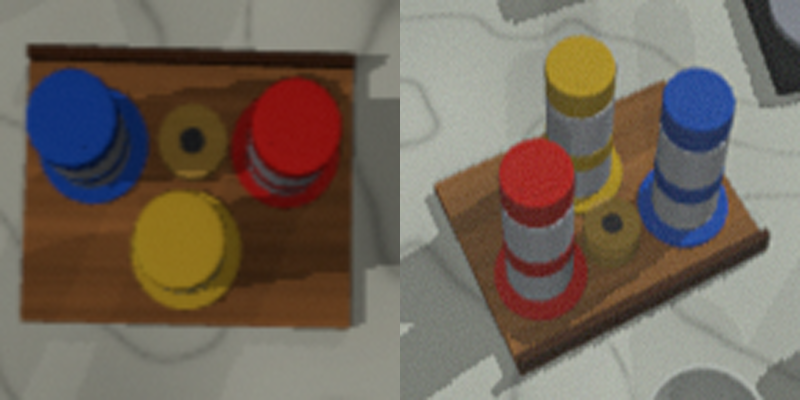

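Each canister stands on the coaster of its own colour: in the crop, blue left, red right and yellow in front (at (75,120), (297,120) and (180,240) of the top half). I'll retry the missed detections and redo the pan.

```bash
cat > m2.py <<'E'
from h import *
np.set_printoptions(precision=4,suppress=True)
def tries(c,n,p,k=3):
    out=[]
    for _ in range(k):
        snap(c)
        try:
            m=mask(c,n,p)
            if np.linalg.norm(np.argwhere(m).mean(0)[::-1]-proj(c,np.array(p)+[0,0,.06 if 'can' in n else .012]))<25: out.append(m)
        except Exception: pass
    return np.mean(out,0)>.5 if out else None
if __name__=='__main__':
  I={c:snap(c) for c in('top','scene')}
  V={c:I[c].copy() for c in I}
  def show(f,p):
    for c in V: cv2.polylines(V[c],[np.int32(hull(c,f(p))*16)],True,(0,255,0),1,cv2.LINE_AA,4)
  for n,f,p in [('canister_red',can,(.594,-.034,.014)),('canister_blue',can,(.594,.09,.014)),('canister_yellow',can,(.533,.028,.014)),('weight',wt,(.597,.0265,.01))]:
    M={c:tries(c,n,p) for c in I};M={c:m for c,m in M.items() if m is not None}
    print(n,{c:int(m.sum()) for c,m in M.items()})
    if len(M)==2: q,e=fit(n,f,p,M);print('  xyz',q,e);show(f,q)
    for c in M:print('  ',c,*fit(n,lambda q:f((q[0],q[1],p[2])),p[:2],{c:M[c]}))
  M={}
  for c,uv in(('top',(168,232)),('scene',(421,156))):
    g=cv2.cvtColor(I[c],cv2.COLOR_RGB2GRAY);b=(g>90).astype(np.uint8)
    yy,xx=np.mgrid[:400,:640];b[(xx-uv[0])**2+(yy-uv[1])**2>32**2]=0
    l=cv2.connectedComponents(b,connectivity=4)[1];M[c]=l==l[uv[1],uv[0]]
    print(c,M[c].sum(),g[uv[1],uv[0]],fit('pan',lambda q:pan((q[0],q[1],.026)),(.49,.297),{c:M[c]}))
  q,e=fit('pan',pan,(.49,.297,.026),M);print('pan',q,e);show(pan,q)
  a=[cv2.resize(v,(400,400),interpolation=2) for v in (V['top'][120:310,100:360],V['scene'][115:285,265:460])]
  cv2.imwrite('pics/z2.png',cv2.cvtColor(np.hstack(a),cv2.COLOR_RGB2BGR))
E
python3 m2.py
```

```text
canister_red {'top': 755, 'scene': 1247}
  xyz [ 0.5924 -0.0344  0.0133] 0.05928705192696926
   top [ 0.592  -0.0351] 0.026994073461493184
   scene [ 0.5918 -0.0329] 0.06591817412844037
canister_blue {'top': 781, 'scene': 1162}
  xyz [0.5945 0.093  0.0121] 0.09432408441025569
   top [0.5929 0.0907] 0.05028548755766815
   scene [0.5922 0.0965] 0.09484911678766528
canister_yellow {'top': 637, 'scene': 1019}
  xyz [0.5317 0.0303 0.0118] 0.10641419443455208
   top [0.5315 0.0295] 0.045282703152417336
   scene [0.5313 0.0335] 0.14372243136195073
weight {'top': 331, 'scene': 385}
  xyz [0.5964 0.0261 0.0101] 0.12275284570942735
   top [0.5955 0.0239] 0.12195737042340837
   scene [0.5961 0.0278] 0.11479680305189155
top 1838 103 (array([0.4982, 0.2925]), np.float64(0.07432706341356332))
scene 1094 128 (array([0.4991, 0.2957]), np.float64(0.019945145662374597))
pan [0.4978 0.2964 0.0242] 0.04566165376355136
```

View pics/z2.png

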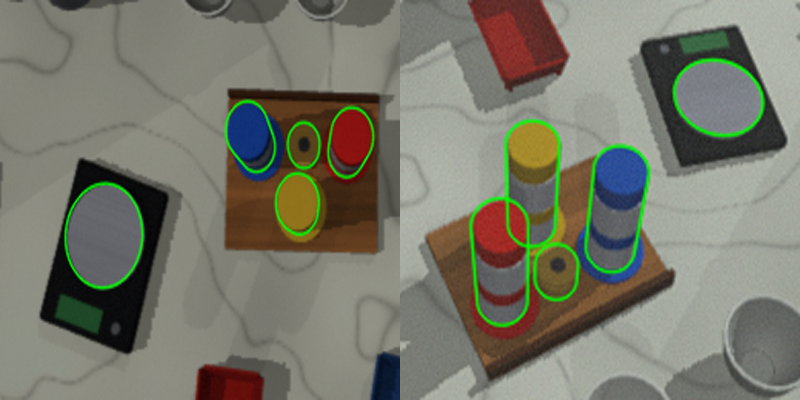

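The overlays match. I'll go above red first, with the fingers along x.

Request:
arm_command --pt "8.5 2.7 -3.34 0 -4.48" --pt "8.5 2.7 -3.34 0 -4.48" --pt "8.5 2.7 -3.34 0 -4.48" --pt "8.5 2.7 -3.34 0 -4.48" --pt "8.5 2.7 -3.34 0 -4.48" --pt "8.5 2.7 -3.34 0 -4.48" --pt "8.5 2.7 -3.34 0 -4.48" --pt "8.5 2.7 -3.34 0 -4.48" --pt "8.5 2.7 -3.34 0 -4.48" --pt "8.5 2.7 -3.34 0 -4.48" --pt "8.5 2.7 -3.34 0 -4.48" --pt "8.5 2.7 -3.34 0 -4.48" --pt "8.5 2.7 -3.34 0 -4.48" --pt "8.5 2.7 -3.34 0 -4.48" --pt "8.5 2.7 -3.34 0 -4.48" --pt "8.5 2.7 -3.34 0 -4.48" --pt "8.5 2.7 -3.34 0 -4.48" --pt "8.5 0 0 0 0" --pt "8.5 0 0 0 0" --force 40

```text
time_s: 6.15
ee_pos: [0.5914, -0.0348, 0.2305]
tcp_rot: [-0.706, 0.708, 0.0, -0.0]
ft_force: [-0.4, 0.4, 0.1]
finger_gap: 0.0851
finger_force: 0.0
```

Request:
arm_command --pt "8.5 0.05 0 -3 0" --pt "8.5 0 0 -3 0" --pt "8.5 0 0 -3 0" --pt "8.5 0 0 -3 0" --pt "8.5 0 0 -2 0" --pt "8.5 0 0 -1.5 0" --pt "8.5 0 0 0 0" --pt "4.5 0 0 0 0" --pt "4.5 0 0 0 0" --pt "4.5 0 0 0 0" --pt "4.5 0 0 0 0" --pt "4.5 0 0 0 0" --pt "4.5 0 0 0 0" --force 40

```text
time_s: 7.45
ee_pos: [0.5927, -0.0337, 0.078]
tcp_rot: [-0.707, 0.707, -0.001, 0.001]
ft_force: [-0.4, 1.4, 6.2]
finger_gap: 0.0509
finger_force: 37.1
```

Request:
arm_command --pt "4.5 0 0 1 0" --pt "4.5 0 0 2 0" --pt "4.5 0 0 3 0" --pt "4.5 0 0 2 0" --pt "4.5 0.3 -1.9 0 0" --pt "4.5 0.42 -2.8 0 0" --pt "4.5 0.42 -2.8 0 0" --pt "4.5 0.42 -2.8 0 0" --pt "4.5 0.42 -2.8 0 0" --pt "4.5 0.42 -2.8 0 0" --pt "4.5 0.42 -2.8 0 0" --pt "4.5 0.42 -2.8 0 0" --pt "4.5 0.42 -2.8 0 0" --pt "4.5 0.14 -1.2 0 0" --pt "4.5 0 0 0 0" --pt "4.5 0 0 -3 0" --pt "4.5 0 0 -3 0" --pt "4.5 0 0 -1.5 0" --pt "4.5 0 0 -0.6 0" --pt "4.5 0 0 0 0"

```text
time_s: 9.45
ee_pos: [0.6294, -0.2881, 0.0748]
tcp_rot: [-0.707, 0.707, 0.001, -0.0]
ft_force: [0.1, 1.0, -2.5]
finger_gap: 0.0512
finger_force: 38.5
```

Request:
arm_command --pt "4.5 0 0 -0.3 0" --pt "4.5 0 0 -0.2 0" --pt "4.5 0 0 -0.1 0" --pt "4.5 0 0 0 0"

```text
time_s: 9.85
ee_pos: [0.6298, -0.2889, 0.0695]
tcp_rot: [-0.707, 0.708, -0.0, 0.0]
ft_force: [0.1, -0.2, -2.9]
finger_gap: 0.0512
finger_force: 38.5
```

Request:
arm_command --pt "4.5 0 0 -0.1 0" --pt "4.5 0 0 -0.1 0" --pt "4.5 0 0 0 0"

```text
time_s: 10.15
ee_pos: [0.6299, -0.2892, 0.0681]
tcp_rot: [-0.707, 0.707, -0.0, 0.0]
ft_force: [-1.1, 1.0, 0.4]
finger_gap: 0.0511
finger_force: 39.1
```

Request:
arm_command --pt "5.6 0 0 0 0" --pt "6.5 0 0 0 0" --pt "8.5 0 0 0 0" --pt "8.5 0 0 0 0" --pt "8.5 0 0 0 0" --pt "8.5 0 0 1.5 0" --pt "8.5 0 0 4 0" --pt "8.5 0 0 4 0" --pt "8.5 0 0 4 0" --pt "8.5 0 0 3 0" --pt "8.5 -1.2 4 0 0" --pt "8.5 -1.2 4 0 0" --pt "8.5 -1.2 4 0 0" --pt "8.5 -1.2 4 0 0" --pt "8.5 -1.2 4 0 0" --pt "8.5 -1.2 4 0 0" --pt "8.5 -1.2 4 0 0" --pt "8.5 -1.45 3.9 0 0" --pt "8.5 0 0 0 0" --pt "8.5 0 0 0 0"

```text
time_s: 12.15
ee_pos: [0.5311, 0.0308, 0.2327]
tcp_rot: [0.707, -0.707, 0.0, -0.0]
ft_force: [-0.2, -0.2, 0.1]
finger_gap: 0.0849
finger_force: 0.0
```

```bash
python3 - <<'E'
from h import *
t=snap('top');s=snap('scene')
a=[cv2.resize(v,(400,400),interpolation=2) for v in (t[110:300,240:500],s[100:370,130:420])]
cv2.imwrite('pics/p1.png',cv2.cvtColor(np.hstack(a),cv2.COLOR_RGB2BGR))
E
```

```text
(no output)
```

View pics/p1.png

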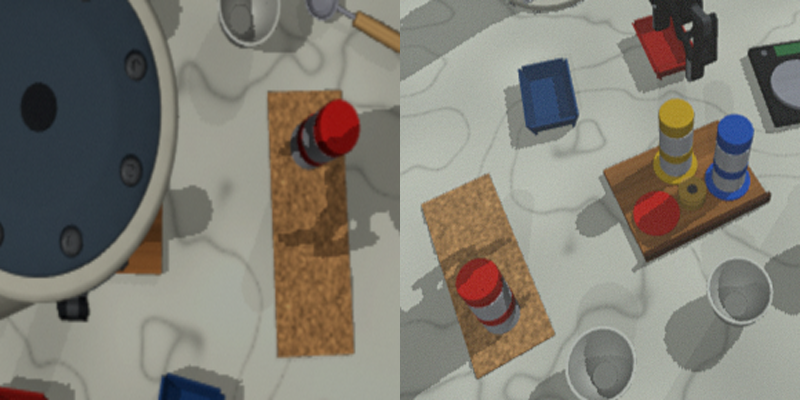

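Red stands upright on the mat (px (335,130) in the left half, (487,295) in the right). Yellow is next.

Request:
arm_command --pt "8.5 0 0 -3 0" --pt "8.5 0 0 -3 0" --pt "8.5 0 0 -3 0" --pt "8.5 0 0 -3 0" --pt "8.5 0 0 -2 0" --pt "8.5 0 0 -1.6 0" --pt "8.5 0 0 0 0" --pt "4.5 0 0 0 0" --pt "4.5 0 0 0 0" --pt "4.5 0 0 0 0" --pt "4.5 0 0 0 0" --pt "4.5 0 0 0 0" --pt "4.5 0 0 0 0"

```text
time_s: 13.55
ee_pos: [0.5322, 0.03, 0.0777]
tcp_rot: [-0.707, 0.707, -0.001, 0.001]
ft_force: [-1.1, -1.2, 6.3]
finger_gap: 0.0512
finger_force: 37.2
```

Request:
arm_command --pt "4.5 0 0 1 0" --pt "4.5 0 0 2 0" --pt "4.5 0 0 3 0" --pt "4.5 0 0 2 0" --pt "4.5 -0.4 -1.9 0 0" --pt "4.5 -0.8 -3.2 0 0" --pt "4.5 -0.8 -3.2 0 0" --pt "4.5 -0.8 -3.2 0 0" --pt "4.5 -0.8 -3.2 0 0" --pt "4.5 -0.8 -3.2 0 0" --pt "4.5 -0.8 -3.2 0 0" --pt "4.5 -0.8 -3.2 0 0" --pt "4.5 -0.8 -3.2 0 0" --pt "4.5 -0.8 -3.2 0 0" --pt "4.5 -0.5 -2.2 0 0" --pt "4.5 0 0 0 0" --pt "4.5 0 0 -3 0" --pt "4.5 0 0 -3 0" --pt "4.5 0 0 -1.7 0" --pt "4.5 0 0 -0.5 0"

```text
time_s: 15.55
ee_pos: [0.4486, -0.2974, 0.072]
tcp_rot: [-0.707, 0.708, 0.003, -0.001]
ft_force: [0.5, 0.2, -1.9]
finger_gap: 0.0512
finger_force: 37.9
```

Request:
arm_command --pt "4.5 0 0 -0.3 0" --pt "4.5 0 0 -0.2 0" --pt "4.5 0 0 -0.1 0" --pt "4.5 0 0 0 0"

```text
time_s: 15.95
ee_pos: [0.4506, -0.299, 0.069]
tcp_rot: [-0.707, 0.708, -0.001, 0.0]
ft_force: [-0.8, -0.5, -3.2]
finger_gap: 0.0512
finger_force: 37.9
```

Request:
arm_command --pt "4.5 0 0 -0.1 0" --pt "4.5 0 0 -0.05 0" --pt "4.5 0 0 0 0"

```text
time_s: 16.25
ee_pos: [0.4506, -0.2992, 0.0677]
tcp_rot: [-0.707, 0.707, -0.001, 0.0]
ft_force: [-0.9, 1.9, 4.0]
finger_gap: 0.0516
finger_force: 38.5
```

Request:
arm_command --pt "5.6 0 0 0 0" --pt "6.5 0 0 0 0" --pt "8.5 0 0 0 0" --pt "8.5 0 0 0 0" --pt "8.5 0 0 1.5 0" --pt "8.5 0 0 4 0" --pt "8.5 0 0 4 0" --pt "8.5 0 0 4 0" --pt "8.5 0 0 3 0" --pt "8.5 1.42 3.9 0 0" --pt "8.5 1.42 3.9 0 0" --pt "8.5 1.42 3.9 0 0" --pt "8.5 1.42 3.9 0 0" --pt "8.5 1.42 3.9 0 0" --pt "8.5 1.42 3.9 0 0" --pt "8.5 1.42 3.9 0 0" --pt "8.5 1.42 3.9 0 0" --pt "8.5 1.42 3.9 0 0" --pt "8.5 1.42 3.9 0 0" --pt "8.5 0 0 0 0"

```text
time_s: 18.25
ee_pos: [0.593, 0.0953, 0.2302]
tcp_rot: [0.708, -0.706, -0.001, 0.0]
ft_force: [0.7, 0.0, 0.1]
finger_gap: 0.0849
finger_force: 0.0
```

Request:
arm_command --pt "8.5 0 0 -3 0" --pt "8.5 0 0 -3 0" --pt "8.5 0 0 -3 0" --pt "8.5 0 0 -2 0" --pt "8.5 0 0 0 0"

```text
time_s: 18.75
ee_pos: [0.59, 0.0902, 0.1185]
tcp_rot: [-0.706, 0.708, 0.002, -0.003]
ft_force: [0.0, -1.0, -0.2]
finger_gap: 0.0848
finger_force: 0.0
```

Request:
arm_command --pt "8.5 0 0 -2.5 0" --pt "8.5 0 0 -2.0 0" --pt "8.5 0 0 0 0" --pt "8.5 0 0 0 0" --pt "4.5 0 0 0 0" --pt "4.5 0 0 0 0" --pt "4.5 0 0 0 0" --pt "4.5 0 0 0 0" --pt "4.5 0 0 0 0" --pt "4.5 0 0 0 0"

```text
time_s: 19.75
ee_pos: [0.5932, 0.0913, 0.0784]
tcp_rot: [-0.707, 0.707, -0.001, 0.001]
ft_force: [-0.9, 1.0, 6.1]
finger_gap: 0.0511
finger_force: 38.2
```

Request:
arm_command --pt "4.5 0 0 1 0" --pt "4.5 0 0 2 0" --pt "4.5 0 0 3 0" --pt "4.5 0 0 2 0" --pt "4.5 -0.2 -1.9 0 0" --pt "4.5 -0.4 -3.2 0 0" --pt "4.5 -0.4 -3.2 0 0" --pt "4.5 -0.4 -3.2 0 0" --pt "4.5 -0.4 -3.2 0 0" --pt "4.5 -0.4 -3.2 0 0" --pt "4.5 -0.5 -3.2 0 0" --pt "4.5 -0.5 -3.2 0 0" --pt "4.5 -0.5 -3.2 0 0" --pt "4.5 -0.5 -3.2 0 0" --pt "4.5 -0.5 -3.2 0 0" --pt "4.5 -0.5 -3.2 0 0" --pt "4.5 -0.2 -1.4 0 0" --pt "4.5 0 0 0 0" --pt "4.5 0 0 0 0"

```text
time_s: 21.65
ee_pos: [0.5376, -0.2937, 0.156]
tcp_rot: [-0.706, 0.708, 0.001, -0.0]
ft_force: [-0.1, 0.3, -2.7]
finger_gap: 0.0513
finger_force: 39.2
```

Request:
arm_command --pt "4.5 0.2 0 -2 0" --pt "4.5 0 0 -3 0" --pt "4.5 0 0 -2 0" --pt "4.5 0 0 -1 0" --pt "4.5 0 0 -0.3 0" --pt "4.5 0 0 -0.1 0" --pt "4.5 0 0 -0.1 0" --pt "4.5 0 0 0 0"

```text
time_s: 22.45
ee_pos: [0.5408, -0.2941, 0.0728]
tcp_rot: [-0.707, 0.707, -0.001, 0.0]
ft_force: [-0.1, 0.4, -1.9]
finger_gap: 0.0512
finger_force: 39.2
```

Request:
arm_command --pt "4.5 0 0 -0.2 0" --pt "4.5 0 0 -0.1 0" --pt "4.5 0 0 -0.1 0" --pt "4.5 0 0 -0.05 0" --pt "4.5 0 0 0 0"

```text
time_s: 22.95
ee_pos: [0.5403, -0.2941, 0.0683]
tcp_rot: [-0.707, 0.707, -0.0, -0.0]
ft_force: [-2.1, 1.1, 5.1]
finger_gap: 0.0511
finger_force: 40.0
```

Request:
arm_command --pt "5.6 0 0 0 0" --pt "6.5 0 0 0 0" --pt "7 0 0 0 0" --pt "7 0 0 0 0" --pt "7 0 0 1.5 0" --pt "7 0 0 4 0" --pt "7 0 0 4 0" --pt "7 0 0 4 0" --pt "7 0 0 3 0" --pt "7 0 0 0 0"

```text
time_s: 23.95
ee_pos: [0.5421, -0.2952, 0.2379]
tcp_rot: [-0.707, 0.708, -0.005, 0.002]
ft_force: [1.1, -0.6, 0.8]
finger_gap: 0.0698
finger_force: 0.0
```

```bash
cat > m3.py <<'E'
from m2 import *
I={c:snap(c) for c in('top','scene')}
V={c:I[c].copy() for c in I}
def show(f,p):
    for c in V: cv2.polylines(V[c],[np.int32(hull(c,f(p))*16)],True,(0,255,0),1,cv2.LINE_AA,4)
def rep(n,f,p,M):
    M={c:m for c,m in M.items() if m is not None}
    print(n,{c:int(m.sum()) for c,m in M.items()})
    if len(M)==2: q,e=fit(n,f,p,M);print('  xyz',q,e);show(f,q)
    for c in M:print('  ',c,*fit(n,lambda q:f((q[0],q[1],p[2])),p[:2],{c:M[c]}))
for n,f,p in [('coaster_red',coa,(.592,-.034,.014)),('coaster_blue',coa,(.593,.0905,.014)),('coaster_yellow',coa,(.5315,.0295,.014)),('weight',wt,(.595,.0265,.01))]:
    rep(n,f,p,{c:tries(c,n,p) for c in I})
a=[cv2.resize(v,(400,400),interpolation=2) for v in (V['top'][110:300,240:500],V['scene'][100:370,130:420])]
cv2.imwrite('pics/p2.png',cv2.cvtColor(np.hstack(a),cv2.COLOR_RGB2BGR))
E
python3 m3.py
```

```text
coaster_red {'top': 816, 'scene': 810}
  xyz [ 0.596  -0.0342  0.0139] 0.059605812757910936
   top [ 0.5962 -0.0352] 0.07003992597499431
   scene [ 0.5963 -0.0331] 0.0319769887157908
coaster_blue {'top': 835, 'scene': 724}
  xyz [0.5951 0.0919 0.0124] 0.050964287576071354
   top [0.5948 0.0897] 0.06062541265115995
   scene [0.5963 0.0919] 0.03149646963433961
coaster_yellow {'top': 865, 'scene': 671}
  xyz [0.5339 0.0288 0.0137] 0.05816515308221726
   top [0.5337 0.0277] 0.043492925755345024
   scene [0.5345 0.0296] 0.05314414423072322
weight {'top': 348, 'scene': 396}
  xyz [0.596  0.0263 0.0092] 0.0953559531291916
   top [0.5959 0.0253] 0.08287387838417837
   scene [0.5963 0.0279] 0.09404128334322548
```

View pics/p2.png

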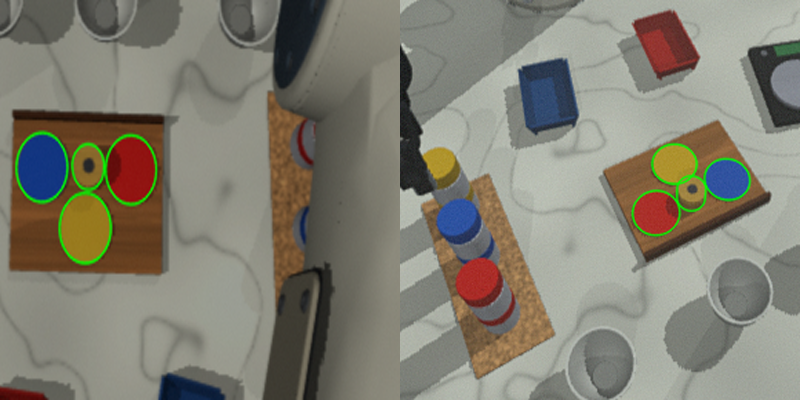

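Coasters, weight and canisters (all three upright on the mat) are measured; the overlays fit at left-half (42,167), (131,170), (85,228), (88,166). Before spinning for the weight I'll check the wrist angle.

```bash
python3 -c "
from h import *
s=get_state();print(s['joints'],s['ee_pos'],s['tcp_rot'])"
```

```text
[-2.44525668e-01  3.86203948e-01  2.95824221e-01 -3.46832281e-06
 -1.48043564e+00  2.43260210e-01] [ 0.54020379 -0.29392356  0.23227273] [-7.06659122e-01  7.07554157e-01  9.05003418e-06 -3.42796839e-06]
```

Request:
arm_command --pt "7 0.505 2.92 0 8.18" --pt "7 0.505 2.92 0 8.18" --pt "7 0.505 2.92 0 8.18" --pt "7 0.505 2.92 0 8.18" --pt "7 0.505 2.92 0 8.18" --pt "7 0.505 2.92 0 8.18" --pt "7 0.505 2.92 0 8.18" --pt "7 0.505 2.92 0 8.18" --pt "7 0.505 2.92 0 8.18" --pt "7 0.505 2.92 0 8.18" --pt "7 0.505 2.92 0 8.18" --pt "7 0 0 -3 0" --pt "7 0 0 -4 0" --pt "7 0 0 -4 0" --pt "7 0 0 -4 0" --pt "7 0 0 -3 0" --pt "7 0 0 0 0" --pt "7 0 0 0 0" --pt "7 0 0 0 0"

```text
time_s: 28.35
ee_pos: [0.5975, 0.0275, 0.0547]
tcp_rot: [1.0, -0.001, 0.002, -0.0]
ft_force: [-0.1, 0.7, 0.2]
finger_gap: 0.0697
finger_force: 0.0
```

Request:
arm_command --pt "7 -0.1 0 -1.5 0" --pt "7 0 0 -1.2 0" --pt "7 0 0 -0.6 0" --pt "7 0 0 0 0" --pt "7 0 0 0 0"

```text
time_s: 28.85
ee_pos: [0.5952, 0.0273, 0.0198]
tcp_rot: [1.0, -0.001, 0.0, 0.0]
ft_force: [0.3, -0.1, 0.0]
finger_gap: 0.0698
finger_force: 0.0
```

Request:
arm_command --pt "7 0 0 -0.3 0" --pt "7 0 0 0 0" --pt "3.5 0 0 0 0" --pt "3.5 0 0 0 0" --pt "3.5 0 0 0 0" --pt "3.5 0 0 0 0" --pt "3.5 0 0 0 0" --pt "3.5 0 0 0 0" --force 40

```text
time_s: 29.65
ee_pos: [0.5952, 0.0272, 0.0168]
tcp_rot: [1.0, -0.001, 0.0, 0.0]
ft_force: [-0.7, -1.9, 5.5]
finger_gap: 0.0425
finger_force: 41.3
```

Request:
arm_command --pt "3.5 0 0 0.5 0" --pt "3.5 0 0 1.5 0" --pt "3.5 0 0 2 0" --pt "3.5 0 0 2 0" --pt "3.5 0 0 1 0" --pt "3.5 0 0 0 0" --pt "3.5 0 0 0 0"

```text
time_s: 30.35
ee_pos: [0.5939, 0.0274, 0.085]
tcp_rot: [1.0, -0.001, -0.001, -0.0]
ft_force: [0.0, 0.7, -3.2]
finger_gap: 0.0423
finger_force: 41.1
```

Request:
arm_command --pt "3.5 -0.4 1.1 0 0" --pt "3.5 -0.8 2.2 0 0" --pt "3.5 -0.8 2.2 0 0" --pt "3.5 -0.8 2.2 0 0" --pt "3.5 -0.8 2.2 0 0" --pt "3.5 -0.8 2.2 0 0" --pt "3.5 -0.8 2.2 0 0" --pt "3.5 -0.8 2.2 0 0" --pt "3.5 -0.8 2.2 0 0" --pt "3.5 -0.8 2.2 0 0" --pt "3.5 -0.8 2.2 0 0" --pt "3.5 -0.8 2.2 0 0" --pt "3.5 -0.5 1.4 0 0" --pt "3.5 0 0 0 0" --pt "3.5 0 0 0 0" --pt "3.5 0 0 -2 0" --pt "3.5 0 0 -1.5 0" --pt "3.5 0 0 -0.5 0" --pt "3.5 0 0 0 0" --pt "3.5 0 0 0 0"

```text
time_s: 32.35
ee_pos: [0.4984, 0.2941, 0.047]
tcp_rot: [1.0, -0.001, 0.001, -0.0]
ft_force: [-0.0, 0.9, -2.8]
finger_gap: 0.0423
finger_force: 41.3
```

Request:
arm_command --pt "3.5 0 0 -0.4 0" --pt "3.5 0 0 -0.3 0" --pt "3.5 0 0 -0.2 0" --pt "3.5 0 0 -0.1 0" --pt "3.5 0 0 0 0" --pt "3.5 0 0 0 0"

```text
time_s: 32.95
ee_pos: [0.4978, 0.2943, 0.0363]
tcp_rot: [1.0, -0.001, 0.0, 0.0]
ft_force: [-0.1, -0.0, -2.7]
finger_gap: 0.0425
finger_force: 41.3
```

Request:
arm_command --pt "3.5 0 0 -0.1 0" --pt "3.5 0 0 -0.1 0" --pt "3.5 0 0 -0.05 0" --pt "3.5 0 0 0 0"

```text
time_s: 33.35
ee_pos: [0.4977, 0.2942, 0.0337]
tcp_rot: [1.0, -0.001, -0.0, 0.0]
ft_force: [-0.6, -0.8, -2.6]
finger_gap: 0.0423
finger_force: 41.3
```

Request:
arm_command --pt "3.5 0 0 -0.05 0" --pt "3.5 0 0 -0.05 0" --pt "3.5 0 0 0 0"

```text
time_s: 33.65
ee_pos: [0.4978, 0.2943, 0.0329]
tcp_rot: [1.0, -0.001, 0.0, -0.0]
ft_force: [0.1, 0.2, -2.6]
finger_gap: 0.0424
finger_force: 41.5
```

Request:
arm_command --pt "3.5 0 0 -0.05 0" --pt "3.5 0 0 -0.05 0" --pt "3.5 0 0 0 0"

```text
time_s: 33.95
ee_pos: [0.4978, 0.2943, 0.0329]
tcp_rot: [1.0, -0.001, 0.0, -0.0]
ft_force: [-3.1, -1.4, 4.9]
finger_gap: 0.0426
finger_force: 42.1
```

Request:
arm_command --pt "4.8 0 0 0 0" --pt "5.5 0 0 0 0" --pt "6.5 0 0 0 0" --pt "7 0 0 0 0" --pt "7 0 0 0 0" --pt "7 0 0 0 0" --pt "7 0 0 2 0" --pt "7 0 0 4 0" --pt "7 0 0 4 0" --pt "7 0 0 5 0" --pt "7 0 0 5 0" --pt "7 0 0 0 0"

```text
time_s: 35.15
ee_pos: [0.5009, 0.2957, 0.2404]
tcp_rot: [1.0, -0.001, 0.006, -0.004]
ft_force: [0.6, 0.1, -0.3]
finger_gap: 0.0701
finger_force: 0.0
```

Request:
arm_command --pt "7 -0.365 -4.56 0 -6.92" --pt "7 -0.365 -4.56 0 -6.92" --pt "7 -0.365 -4.56 0 -6.92" --pt "7 -0.365 -4.56 0 -6.92" --pt "7 -0.365 -4.56 0 -6.92" --pt "7 -0.365 -4.56 0 -6.92" --pt "7 -0.365 -4.56 0 -6.92" --pt "7 -0.365 -4.56 0 -6.92" --pt "7 -0.365 -4.56 0 -6.92" --pt "7 -0.365 -4.56 0 -6.92" --pt "7 -0.365 -4.56 0 -6.92" --pt "7 -0.365 -4.56 0 -6.92" --pt "7 -0.365 -4.56 0 -6.92" --pt "7 0 0 0 0" --pt "7 0 0 0 0" --pt "7 0 0 0 0" --pt "7 0 0 0 0"

```text
time_s: 36.85
ee_pos: [0.4506, -0.2975, 0.232]
tcp_rot: [0.708, -0.707, 0.0, -0.0]
ft_force: [-0.4, 0.0, 1.1]
finger_gap: 0.0699
finger_force: 0.0
```

```bash
cat > m4.py <<'E'
import m3;from m3 import *
E
sed -i 's/^for n,f,p in \[(.coaster_red/import sys\nif len(sys.argv)<2:\n  for n,f,p in [("coaster_red"/; s/^    rep(n,f,p,{c/    rep(n,f,p,{c/' m3.py
cat > m4.py <<'E'
from m2 import *
I={c:snap(c) for c in('top','scene')}
p=(.498,.294,.026);n='weight'
for c in I:
    m=tries(c,n,p)
    if m is not None:print(c,*fit(n,lambda q:wt((q[0],q[1],p[2])),p[:2],{c:m}))
a=[cv2.resize(v,(400,400),interpolation=2) for v in (I['top'][180:300,110:230],I['scene'][110:200,370:460])]
cv2.imwrite('pics/p3.png',cv2.cvtColor(np.hstack(a),cv2.COLOR_RGB2BGR))
E
python3 m4.py
```

```text
top [0.4988 0.2928] 0.08176846972478946
scene [0.4987 0.2966] 0.12511035617705257
```

View pics/p3.png

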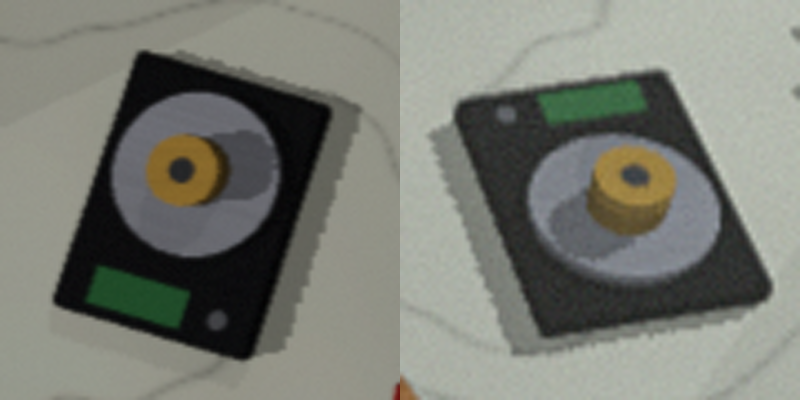

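The weight sits on the pan's middle (its offset at (182,171) against the pan's (196,174) is parallax from its height). Yellow goes back first.

Request:
arm_command --pt "7 0 -0.1 -4 0" --pt "7 0 0 -4 0" --pt "7 0 0 -3 0" --pt "7 0 0 -3 0" --pt "7 0 0 -1.4 0" --pt "7 0 0 -1 0" --pt "7 0 0 0 0" --pt "7 0 0 0 0" --pt "4.5 0 0 0 0" --pt "4.5 0 0 0 0" --pt "4.5 0 0 0 0" --pt "4.5 0 0 0 0" --pt "4.5 0 0 0 0"

```text
time_s: 38.85
ee_pos: [0.4507, -0.2997, 0.0683]
tcp_rot: [-0.707, 0.707, -0.0, 0.0]
ft_force: [-1.4, 0.8, 5.3]
finger_gap: 0.0514
finger_force: 39.2
```

Request:
arm_command --pt "4.5 0 0 1 0" --pt "4.5 0 0 2 0" --pt "4.5 0 0 3 0" --pt "4.5 0 0 3 0" --pt "4.5 0.43 2.0 0 0" --pt "4.5 0.8 3.1 0 0" --pt "4.5 0.8 3.1 0 0" --pt "4.5 0.8 3.1 0 0" --pt "4.5 0.8 3.1 0 0" --pt "4.5 0.8 3.1 0 0" --pt "4.5 0.8 3.1 0 0" --pt "4.5 0.8 3.1 0 0" --pt "4.5 0.8 3.1 0 0" --pt "4.5 0.8 3.1 0 0" --pt "4.5 0.7 2.9 0 0" --pt "4.5 0 0 0 0" --pt "4.5 0 0 0 0" --pt "4.5 0 0 -3 0" --pt "4.5 0 0 -3 0" --pt "4.5 0 0 -0.7 0"

```text
time_s: 40.85
ee_pos: [0.5304, 0.0271, 0.0873]
tcp_rot: [-0.706, 0.708, 0.002, -0.003]
ft_force: [-1.7, 0.1, -2.7]
finger_gap: 0.0515
finger_force: 40.3
```

Request:
arm_command --pt "4.5 0 0 -0.3 0" --pt "4.5 0 0 -0.2 0" --pt "4.5 0 0 -0.1 0" --pt "4.5 0 0 0 0" --pt "4.5 0 0 0 0"

```text
time_s: 41.35
ee_pos: [0.534, 0.0286, 0.0856]
tcp_rot: [-0.707, 0.707, -0.0, 0.001]
ft_force: [0.1, -0.5, -3.2]
finger_gap: 0.0518
finger_force: 40.3
```

Position is right; 7 mm to go.

Request:
arm_command --pt "4.5 0 0 -0.3 0" --pt "4.5 0 0 -0.2 0" --pt "4.5 0 0 -0.1 0" --pt "4.5 0 0 0 0"

```text
time_s: 41.75
ee_pos: [0.5335, 0.0285, 0.0785]
tcp_rot: [-0.707, 0.707, 0.0, -0.0]
ft_force: [-0.1, -0.4, -2.5]
finger_gap: 0.0513
finger_force: 40.3
```

Request:
arm_command --pt "4.5 0 0 -0.1 0" --pt "4.5 0 0 -0.05 0" --pt "4.5 0 0 0 0"

```text
time_s: 42.05
ee_pos: [0.5337, 0.0285, 0.0783]
tcp_rot: [-0.707, 0.707, -0.0, 0.0]
ft_force: [-3.3, 1.3, 4.6]
finger_gap: 0.0517
finger_force: 41.1
```

Request:
arm_command --pt "5.6 0 0 0 0" --pt "6.5 0 0 0 0" --pt "7 0 0 0 0" --pt "7 0 0 0 0" --pt "7 0 0 1.5 0" --pt "7 0 0 4 0" --pt "7 0 0 4 0" --pt "7 0 0 4 0" --pt "7 0 0 2 0" --pt "7 1.07 -3.53 0 0" --pt "7 1.07 -3.53 0 0" --pt "7 1.07 -3.53 0 0" --pt "7 1.07 -3.53 0 0" --pt "7 1.07 -3.53 0 0" --pt "7 1.07 -3.53 0 0" --pt "7 1.07 -3.53 0 0" --pt "7 1.07 -3.53 0 0" --pt "7 1.07 -3.53 0 0" --pt "7 0 0 0 0"

```text
time_s: 43.95
ee_pos: [0.6297, -0.2933, 0.2298]
tcp_rot: [-0.705, 0.709, 0.001, -0.001]
ft_force: [0.4, -0.1, -0.8]
finger_gap: 0.0702
finger_force: 0.0
```

Request:
arm_command --pt "7 0 0 0 0" --pt "7 0 0 0 0" --pt "7 0 0 -4 0" --pt "7 0 0 -3 0" --pt "7 0 0 -2 0" --pt "7 0 0 0 0" --pt "7 0 0 0 0"

```text
time_s: 44.65
ee_pos: [0.6302, -0.2887, 0.1436]
tcp_rot: [0.707, -0.707, 0.001, 0.0]
ft_force: [-0.3, 0.0, 0.7]
finger_gap: 0.07
finger_force: 0.0
```

Down 7.7 cm to about 0.066.

Request:
arm_command --pt "7 0 0 -3 0" --pt "7 0 0 -3 0" --pt "7 0 0 -1 0" --pt "7 0 0 -0.6 0" --pt "7 0 0 0 0" --pt "7 0 0 0 0" --pt "4.5 0 0 0 0" --pt "4.5 0 0 0 0" --pt "4.5 0 0 0 0" --pt "4.5 0 0 0 0" --pt "4.5 0 0 0 0"

```text
time_s: 45.75
ee_pos: [0.6312, -0.2899, 0.0696]
tcp_rot: [-0.707, 0.707, -0.002, 0.001]
ft_force: [-0.8, 1.6, 7.3]
finger_gap: 0.0515
finger_force: 39.7
```

Request:
arm_command --pt "4.5 0 0 1 0" --pt "4.5 0 0 2 0" --pt "4.5 0 0 3 0" --pt "4.5 0 0 3 0" --pt "4.5 -0.25 1.7 0 0" --pt "4.5 -0.4 2.8 0 0" --pt "4.5 -0.4 2.8 0 0" --pt "4.5 -0.4 2.8 0 0" --pt "4.5 -0.4 2.8 0 0" --pt "4.5 -0.4 2.8 0 0" --pt "4.5 -0.4 2.8 0 0" --pt "4.5 -0.4 2.8 0 0" --pt "4.5 -0.4 2.8 0 0" --pt "4.5 -0.4 1.4 0 0" --pt "4.5 0 0 0 0" --pt "4.5 0 0 0 0" --pt "4.5 0 0 -3 0" --pt "4.5 0 0 -2.5 0" --pt "4.5 0 0 -0.8 0" --pt "4.5 0 0 0 0"

```text
time_s: 47.75
ee_pos: [0.5907, -0.0353, 0.0922]
tcp_rot: [-0.706, 0.708, 0.001, -0.001]
ft_force: [-0.6, 0.3, -1.5]
finger_gap: 0.0512
finger_force: 42.0
```

Request:
arm_command --pt "4.5 0 0 -0.2 0" --pt "4.5 0 0 -0.1 0" --pt "4.5 0 0 0 0" --pt "4.5 0 0 0 0"

```text
time_s: 48.15
ee_pos: [0.5918, -0.0342, 0.091]
tcp_rot: [-0.707, 0.707, -0.0, 0.0]
ft_force: [-0.7, -0.2, -2.2]
finger_gap: 0.0518
finger_force: 42.0
```

Request:
arm_command --pt "4.5 0.2 0 0 0" --pt "4.5 0.2 0 0 0" --pt "4.5 0 0 -0.4 0" --pt "4.5 0 0 -0.3 0" --pt "4.5 0 0 -0.2 0" --pt "4.5 0 0 -0.1 0" --pt "4.5 0 0 0 0" --pt "4.5 0 0 0 0"

```text
time_s: 48.95
ee_pos: [0.5955, -0.0342, 0.0804]
tcp_rot: [-0.707, 0.707, -0.0, 0.0]
ft_force: [0.6, 0.6, -2.8]
finger_gap: 0.0514
finger_force: 42.0
```

Request:
arm_command --pt "4.5 0 0 -0.1 0" --pt "4.5 0 0 -0.05 0" --pt "4.5 0 0 -0.05 0" --pt "4.5 0 0 0 0"

```text
time_s: 49.35
ee_pos: [0.5956, -0.0343, 0.0797]
tcp_rot: [-0.707, 0.707, -0.001, 0.0]
ft_force: [-3.2, 1.0, 6.4]
finger_gap: 0.0512
finger_force: 42.7
```

Request:
arm_command --pt "5.6 0 0 0 0" --pt "6.5 0 0 0 0" --pt "7 0 0 0 0" --pt "7 0 0 0 0" --pt "7 0 0 1.5 0" --pt "7 0 0 4 0" --pt "7 0 0 4 0" --pt "7 0 0 4 0" --pt "7 0 0 1.7 0" --pt "7 -0.6 -2.9 0 0" --pt "7 -0.6 -2.9 0 0" --pt "7 -0.6 -2.9 0 0" --pt "7 -0.6 -2.9 0 0" --pt "7 -0.6 -2.9 0 0" --pt "7 -0.6 -2.9 0 0" --pt "7 -0.6 -2.9 0 0" --pt "7 -0.6 -2.9 0 0" --pt "7 -0.7 -2.77 0 0" --pt "7 0 0 0 0" --pt "7 0 0 0 0"

```text
time_s: 51.35
ee_pos: [0.5402, -0.2943, 0.23]
tcp_rot: [-0.706, 0.708, 0.0, 0.0]
ft_force: [0.1, 0.1, 0.2]
finger_gap: 0.0698
finger_force: 0.0
```

Request:
arm_command --pt "7 0 0 0 0" --pt "7 0 0 -4 0" --pt "7 0 0 -3 0" --pt "7 0 0 -2 0" --pt "7 0 0 0 0" --pt "7 0 0 0 0"

```text
time_s: 51.95
ee_pos: [0.541, -0.2935, 0.1411]
tcp_rot: [0.707, -0.707, 0.0, 0.0]
ft_force: [0.4, -0.7, 1.8]
finger_gap: 0.0701
finger_force: 0.0
```

Request:
arm_command --pt "7 0 0 -3 0" --pt "7 0 0 -3 0" --pt "7 0 0 -1 0" --pt "7 0 0 -0.4 0" --pt "7 0 0 0 0" --pt "7 0 0 0 0" --pt "4.5 0 0 0 0" --pt "4.5 0 0 0 0" --pt "4.5 0 0 0 0" --pt "4.5 0 0 0 0" --pt "4.5 0 0 0 0"

```text
time_s: 53.05
ee_pos: [0.5409, -0.2943, 0.0679]
tcp_rot: [-0.707, 0.707, -0.001, 0.0]
ft_force: [-1.2, 2.2, 5.5]
finger_gap: 0.0514
finger_force: 36.9
```

Request:
arm_command --pt "4.5 0 0 1 0" --pt "4.5 0 0 3 0" --pt "4.5 0 0 4 0" --pt "4.5 0 0 4 0" --pt "4.5 0 0 4 0" --pt "4.5 0 0 1.5 0" --pt "4.5 0.3 2.0 0 0" --pt "4.5 0.5 3.3 0 0" --pt "4.5 0.5 3.3 0 0" --pt "4.5 0.5 3.3 0 0" --pt "4.5 0.5 3.3 0 0" --pt "4.5 0.5 3.3 0 0" --pt "4.5 0.5 3.3 0 0" --pt "4.5 0.5 3.3 0 0" --pt "4.5 0.5 3.3 0 0" --pt "4.5 0.5 3.3 0 0" --pt "4.5 0.4 3.3 0 0" --pt "4.5 0.3 3.5 0 0" --pt "4.5 0 0 0 0" --pt "4.5 0 0 0 0"

```text
time_s: 55.05
ee_pos: [0.5951, 0.0918, 0.2411]
tcp_rot: [0.707, -0.707, -0.0, 0.0]
ft_force: [-0.2, -0.2, -2.0]
finger_gap: 0.0513
finger_force: 37.4
```

Request:
arm_command --pt "4.5 0 0 0 0" --pt "4.5 0 0 0 0" --pt "4.5 0 0 0 0"

```text
time_s: 55.35
ee_pos: [0.5954, 0.0902, 0.2415]
tcp_rot: [-0.706, 0.708, -0.0, 0.0]
ft_force: [-0.2, 0.1, -1.8]
finger_gap: 0.0512
finger_force: 37.4
```

Request:
arm_command --pt "4.5 0 0.05 -3 0" --pt "4.5 0 0 -3 0" --pt "4.5 0 0 -3 0" --pt "4.5 0 0 -3 0" --pt "4.5 0 0 -2 0" --pt "4.5 0 0 -1 0" --pt "4.5 0 0 -0.3 0" --pt "4.5 0 0 0 0" --pt "4.5 0 0 0 0" --pt "4.5 0 0 0 0"

```text
time_s: 56.35
ee_pos: [0.5962, 0.0918, 0.0896]
tcp_rot: [-0.707, 0.707, -0.001, 0.001]
ft_force: [0.1, -0.3, -2.3]
finger_gap: 0.0512
finger_force: 37.5
```

Request:
arm_command --pt "4.5 0 0 -0.3 0" --pt "4.5 0 0 -0.2 0" --pt "4.5 0 0 -0.2 0" --pt "4.5 0 0 0 0" --pt "4.5 0 0 0 0"

```text
time_s: 56.85
ee_pos: [0.5954, 0.0915, 0.0812]
tcp_rot: [-0.707, 0.707, 0.0, -0.0]
ft_force: [0.5, -0.7, -1.7]
finger_gap: 0.0515
finger_force: 37.5
```

Request:
arm_command --pt "4.5 0 0 -0.2 0" --pt "4.5 0 0 -0.1 0" --pt "4.5 0 0 -0.05 0" --pt "4.5 0 0 0 0"

```text
time_s: 57.25
ee_pos: [0.5954, 0.0916, 0.0779]
tcp_rot: [-0.707, 0.707, -0.0, -0.0]
ft_force: [-0.3, 0.3, 0.2]
finger_gap: 0.0515
finger_force: 37.7
```

Request:
arm_command --pt "4.5 0 0 -0.05 0" --pt "4.5 0 0 0 0"

```text
time_s: 57.45
ee_pos: [0.5954, 0.0915, 0.0779]
tcp_rot: [-0.707, 0.707, -0.0, 0.0]
ft_force: [-3.7, 0.5, 4.5]
finger_gap: 0.0515
finger_force: 37.9
```

Contact. I'll release, lift, move to the mat side out of view and check.

Request:
arm_command --pt "5.6 0 0 0 0" --pt "6.5 0 0 0 0" --pt "7.5 0 0 0 0" --pt "7.5 0 0 0 0" --pt "7.5 0 0 1.5 0" --pt "7.5 0 0 4 0" --pt "7.5 0 0 4 0" --pt "7.5 0 0 4 0" --pt "7.5 0 0 3 0" --pt "7.5 -0.6 -4 0 0" --pt "7.5 -0.6 -4 0 0" --pt "7.5 -0.6 -4 0 0" --pt "7.5 -0.6 -4 0 0" --pt "7.5 -0.6 -4 0 0" --pt "7.5 -0.6 -4 0 0" --pt "7.5 -0.6 -4 0 0" --pt "7.5 -0.6 -4 0 0" --pt "7.5 -0.6 -4 0 0" --pt "7.5 -0.6 -4 0 0" --pt "7.5 0 0 0 0"

```text
time_s: 59.45
ee_pos: [0.534, -0.3126, 0.2415]
tcp_rot: [-0.705, 0.709, 0.0, -0.001]
ft_force: [-0.1, -0.4, 0.4]
finger_gap: 0.0748
finger_force: 0.0
```

```bash
cat > m5.py <<'E'
from m2 import *
I={c:snap(c) for c in('top','scene')}
for n,p in [('canister_red',(.5955,-.034,.014)),('canister_blue',(.5955,.091,.014)),('canister_yellow',(.534,.0285,.014))]:
  for c in I:
    m=tries(c,n,p)
    if m is not None:print(n,c,*fit(n,lambda q:can((q[0],q[1],p[2])),p[:2],{c:m}))
a=[cv2.resize(v,(400,400),interpolation=2) for v in (I['top'][145:265,120:360][:, :],I['scene'][115:285,265:460])]
cv2.imwrite('pics/p5.png',cv2.cvtColor(np.hstack(a),cv2.COLOR_RGB2BGR))
E
python3 m5.py
```

```text
canister_red top [ 0.5935 -0.0346] 0.10624492375626315
canister_red scene [ 0.597  -0.0342] 0.05694773280969434
canister_blue top [0.5948 0.0909] 0.04332477067678131
canister_blue scene [0.6519 0.0465] 0.6363832374246607
canister_yellow top [0.5329 0.0274] 0.07203456691274568
canister_yellow scene [0.5324 0.0339] 0.17592196900984958
```

View pics/p5.png

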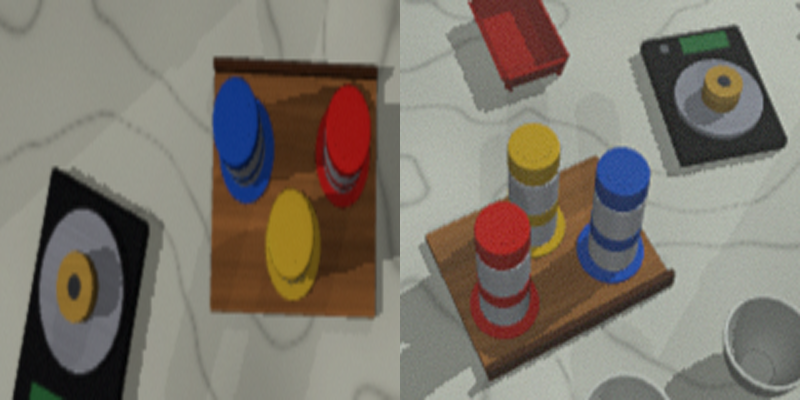

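All three canisters stand on their own coasters, with fits within 1–3 mm of the coaster centres. The one scene fit for blue was a bad mask, and the picture shows blue centred at right-half (612,250). The weight is in the middle of the pan and the arm is clear, so I'm handing in.

```bash
python3 -c "
from bench import env
print(env.close_job())"
```

```text
the job is handed in; nothing more can be done
None
```

The job is handed in at about 60 s, verdict not shown: the brass weight is in the middle of the scale's pan, and all three canisters are back upright on their own-colour coasters.

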